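Stack the gem pots on their stand

ROBOT

A 7-joint arm with a two-finger parallel gripper is mounted at the origin on the work surface. World frame = base frame: x ahead of the robot, y to its left, z up, the work surface at z = 0. Lengths are in mm, angles in rad, forces in N, time in s.
With the tool pointing down it reaches from about 400 to 875 mm from the base axis. Payload 4.4 kg.
Tool frame: the origin (TCP) lies at the very end of the fingers, on their centre line; the grasp point (between the pads) lies 19 mm behind it; z points along the fingers, y is the line along which they close (so a half turn about z gives the same grasp; the last joint's range is limited). The gripper opens to 85 mm and grips with 20 to 120 N. Pads are 22 mm wide; open, the fingers measure 114 mm over their backs; the gripper's body (76 mm by 85 mm) begins 54 mm behind the grasp point. The pads swing forward as they close: fully open they stand 13 mm farther back than shut.
Start: joints at [-1.367, 0.628, 0.038, 1.517, -0.027, 0.996, -0.02], TCP at [173.225, 626.507, 231.313] pointing down, gripper open.
Joint ranges: [-3.06, 3.06], [-0.37, 2.12], [-1.25, 1.32], [0.18, 2.47], [-1.1, 4.24], [0.23, 1.98], [-2.94, 2.94]. Speed limits (rad/s): [2.57, 2.57, 3.14, 3.14, 3.14, 3.14, 3.14].

INTERFACE

Orientations are given as a rotation vector (axis times angle).
In Python, from cell import * gives the robot as it stands. The module is installed in compiled form; this text tells all that it offers.
- The arm moves only by the tool carry_out, never from a script. Its argument "moves" is a list of rows, each a list of 3 entries, a list of its own where there are three numbers: the closure, from -1 (fully open) to 1 (shut), then the shift along the tool's x, y, z normalised to -1 to 1, where 1 is 15 cm, then the turn, a rotation vector about the tool's x, y, z normalised to -1 to 1, where 1 is pi/4 rad. In form: [[hand, [dx, dy, dz], [ax, ay, az]], ...]. A call has 1 to 8 rows; each row is the pose to reach, as a shift and turn from the pose commanded when the call began, along the tool's axes at that moment; what a row does not reach only later rows make up. A row lasts 1/12 s, in which the tool goes at most 41.7 mm and 7.16 degrees, less where a joint would pass 70% of its speed; a pose out of reach is approached as far as the arm can. A call with a number of a shift or a turn outside -1 to 1 is refused whole. A call with a gripper value outside its range is refused whole. The fingers move at their own pace and stop on an object; "force" is the grip in N (left out, the last holds). Time passes only in rows, so rows that repeat a pose let the fingers close. It gives the time, the measured TCP pose, the force, the opening and the grip force at its end, in the units of the state.
- observe(): the state, without advancing time (a new reading comes with each control period).
- capture(name): name is "side" or "top"; returns a dict with "frame" (480x640x3 uint8, red, green, blue), "range_z" (480x640 float32, mm along the optical axis (not along the pixel's ray), 0 where there is no reading), "fx", "fy", "cx", "cy" (pixels), "dist" ([k1, k2, p1, p2, k3] as OpenCV has them; the pictures are not rectified), "R" (3x3) and "t" (3): a world point X has camera coordinates R X + t. Camera axes: x right, y down, z forward; pixel columns grow to the right and rows downward; lengths in mm; the calibration is good to about 2 mm. A picture is of the moment at which its call begins.
- sign_off(): hands the job in; it is judged then, once.
Trained networks look in a picture, given as the dict that the camera call returned (one of the last four; its "shot" number tells which), for a name from the list of things; names that differ only in an ending like _2 or _b are one class to them, and where a whole thing is asked for, a point or a joint stands for the part that bears it (a point fixed in the world has none). Each returns a list of dicts, best first, with "p" (0 to 1); they miss things now and then, are a little off and sometimes report something else, mostly with a low value. They report only what shows in the picture. A call takes as long as a camera call.
- cut_out(name, picture): "pixels" (480x640 bool, what is visible of it) and "at" ([row, column] in pixels, amid what is visible of it).
The state is a dict: "time_s": time; "joints": joint angles; "qvel": joint speeds; "joint_efforts": joint torques, N m; "position": TCP position; "eef_rot": TCP orientation; "wrist_force": force on the tool from outside, world axes, zero at the start; "moment": the same for the moment, N m; "finger_gap": opening from 0.0 (shut) to 1.0 (fully open); "gripper_force": force on a finger pad.
Only numpy, scipy, OpenCV 4.12 (cv2) and the standard library are available. Lean on these libraries where they do the work, as an engineer would, in place of code of your own. Each camera call takes 0.05 s, during which the arm holds its last target. There are 200 camera calls.

TASK

Clear up the jewellery bench by building the gem pots into one tower on the round wooden stand, one piece at a time from the bottom: red pot in the stand, blue pot on it, yellow pot on that, and the aluminium lid on top, each seated fully home in the one below. Keep the pots upright all the while so that no stone slides out. Leave the green pot, the tumbler and the pliers where they are.

Things in the scene. Friction and masses are not known exactly. Their poses are not given: they have to be found in the camera images.
- red_pot: Red round stacking pot, upright, a green stone on a white pad, 40 mm high. Foot 6 mm high, tapering from 40 mm dia. down to 32; body straight, 52 mm dia. Top recess 45 mm wide, 9 mm deep, takes the next foot; the shoulder then rests on this rim, origin 34 mm above this origin. 50-100 g. Origin: centre of foot's underside; z up.
- blue_pot: Blue round stacking pot, upright, a brass stone on a white pad, 40 mm high. Foot 6 mm high, tapering from 40 mm dia. down to 32; body straight, 52 mm dia. Top recess 45 mm wide, 9 mm deep, takes the next foot; the shoulder then rests on this rim, origin 34 mm above this origin. 50-100 g. Origin: centre of foot's underside; z up.
- yellow_pot: Yellow round stacking pot, upright, a dark grey stone on a white pad, 40 mm high. Foot 6 mm high, tapering from 40 mm dia. down to 32; body straight, 52 mm dia. Top recess 45 mm wide, 9 mm deep, takes the next foot; the shoulder then rests on this rim, origin 34 mm above this origin. 50-100 g. Origin: centre of foot's underside; z up.
- lid: Bright silvery-white aluminium lid with a black knob, upright. Foot 6 mm high like a pot's (32 mm dia. below, tapering to 40), disc 52 mm dia. from 6 to 16 mm height, round knob 20 mm dia. from 16 to 38 mm height (the top). 40-85 g. Seated in a pot, its origin is 34 mm above the pot's. Origin: centre of the foot's underside; z up.
- stand: Round stand of light wood with a darker band, 90 mm in diameter and 18 mm high, fixed to the desk. In the middle of its top a round recess, 45 mm across and 9 mm deep, takes a pot's foot; a pot seated in it has its origin 12 mm above the stand's origin. Origin: centre of its underside; z up.
- green_pot: Bystander, not part of the tower. Green round stacking pot, upright, a copper-coloured stone on a white pad, 40 mm high. Foot 6 mm high, tapering from 40 mm dia. down to 32; body straight, 52 mm dia. Top recess 45 mm wide, 9 mm deep, takes the next foot; the shoulder then rests on this rim, origin 34 mm above this origin. 50-100 g. Origin: centre of foot's underside; z up.
- tumbler: Bystander: dark grey drinking tumbler, loose, 150 mm high, up to 74 mm in diameter, standing at the right of the work. Origin: centre of its underside; z up.
- pliers: Bystander: small pliers with one yellow and one black handle, lying loose at the left of the work, 165 mm long, 58 mm wide, 14 mm high. Origin: on the desk below the joint of the jaws; x points along the jaws.

How it is judged (in metres and radians):
On the way, in this order (a step that is already met when the one before it is completed fails the run):
1. the red pot sits seated in the stand (horizontal distance between red_pot and stand below 0.006 m and z of red_pot in the frame of stand between 0.0095 and 0.0145 m and angle between red_pot's own z axis and vertical below 0.08 rad), for 0.2 s.
2. the blue pot sits seated in the red pot (horizontal distance between blue_pot and red_pot below 0.006 m and z of blue_pot in the frame of red_pot between 0.0315 and 0.0365 m and angle between blue_pot's own z axis and vertical below 0.08 rad), for 0.2 s.
3. the yellow pot sits seated in the blue pot (horizontal distance between yellow_pot and blue_pot below 0.006 m and z of yellow_pot in the frame of blue_pot between 0.0315 and 0.0365 m and angle between yellow_pot's own z axis and vertical below 0.08 rad), for 0.2 s.
At the end, for the whole second after the job is handed in: Red pot in the stand, blue in red, yellow in blue, lid in yellow: each centred within 6 mm on the one below, seated to its full depth within 2.5 mm, upright within 0.08 rad, and at rest (all of step 1 and all of step 2 and all of step 3 and horizontal distance between lid and yellow_pot below 0.006 m and z of lid in the frame of yellow_pot between 0.0315 and 0.0365 m and angle between lid's own z axis and vertical below 0.08 rad and linear speed of each of red_pot, blue_pot, yellow_pot, lid below 0.02 m/s and angular speed of each of red_pot, blue_pot, yellow_pot, lid below 0.2 rad/s); the robot touches nothing.
It fails at once if a pot tipped by more than 0.6 rad (its stone slides out) (angle between any of red_pot, blue_pot, yellow_pot, green_pot's own z axis and vertical above 0.6 rad).
It fails at once if the green pot disturbed (moved more than 20 mm) (distance of green_pot from where it was at the start of the episode above 0.02 m).
It fails at once if the tumbler disturbed (moved more than 20 mm) (distance of tumbler from where it was at the start of the episode above 0.02 m).
It fails at once if the pliers disturbed (moved more than 20 mm) (distance of pliers from where it was at the start of the episode above 0.02 m).
It also fails if it takes over 106 s, if anything falls off the work surface, if the arm or the gripper's body presses on something with over 40 N, if the wrist force passes 120 N, or if a joint passes its speed limit or range.

## Working session

There is one attempt and no reset: what is moved stays moved. The work goes in short steps, Python scripts to look and compute and a tool call to move; the robot and the scene stay as the last step left them, time stands still between calls to the robot, and variables do not carry over. Pictures are saved under pics/ and viewed, at most 14 in all, crops included, and the job is handed in when it is done.

Besides the shell and the picture viewer there is one more tool, called after ">>>" as a command line: name --argument value ..., lists and objects as JSON in quotes. carry_out: Moves the arm, as the interface text tells. Its arguments: {"type":"object","properties":{"moves":{"type":"array","items":{"type":"array"}},"force":{"type":"number"}},"required":["moves"]}

```bash
mkdir -p pics; cat > h.py <<'E'
from cell import *
import numpy as np, cv2
from scipy.spatial.transform import Rotation as Ro
def world(c,mask):
    r,q=np.nonzero(mask&(c["range_z"]>0)); z=c["range_z"][r,q]
    K=np.array([[c["fx"],0,c["cx"]],[0,c["fy"],c["cy"]],[0,0,1.]])
    u=cv2.undistortPoints(np.c_[q,r].astype(float)[:,None],K,np.array(c["dist"],float))[:,0]
    P=np.c_[u*z[:,None],z]
    return (P-np.array(c["t"]))@np.array(c["R"])
def circ(P):
    A=np.c_[2*P[:,:2],np.ones(len(P))]; s=np.linalg.lstsq(A,(P[:,:2]**2).sum(1),rcond=None)[0]
    return s[:2],np.sqrt(s[2]+s[:2]@s[:2])
def save(c,n): cv2.imwrite("pics/"+n+".png",c["frame"][:,:,::-1])
E
python3 - <<'E'
from h import *
s=observe();print(s["time_s"],s["position"],s["eef_rot"],s["finger_gap"])
for v in ("top","side"):
    c=capture(v);save(c,v+"0")
    print(v,-np.array(c["R"]).T@np.array(c["t"]),np.array(c["R"])[2])
    for n in "red_pot blue_pot yellow_pot lid stand green_pot tumbler pliers".split():
        for d in cut_out(n,c)[:2]:
            P=world(c,d["pixels"])
            if len(P)<20: print(n,d["p"],"few");continue
            zt=np.percentile(P[:,2],97)
            T=P[P[:,2]>zt-4]; 
            (hx,hy),hr=cv2.minEnclosingCircle(T[:,:2].astype(np.float32))
            print(n,round(d["p"],2),np.round(d["at"]),len(P),"ztop %.1f"%zt,"enc",np.round([hx,hy,hr],1),"lo/hi",np.round(np.percentile(P,[2,98],axis=0),0).tolist())
E
```

```text
0.0 [173.05194669 625.86644331 230.38737919] [-4.22483173e-01 -3.11279369e+00  3.01445390e-03] 0.9997930513666056
top [ 310.45280141  -15.73634927 1033.34574563] [ 0.20604259 -0.00631965 -0.97852262]
red_pot 0.85 [269. 314.] 475 ztop 41.8 enc [460.9 -18.2  25.7] lo/hi [[436.0, -41.0, 21.0], [484.0, 5.0, 42.0]]
blue_pot 0.9 [270. 373.] 452 ztop 41.5 enc [ 461.7 -144.3   25.3] lo/hi [[437.0, -166.0, 15.0], [485.0, -120.0, 42.0]]
yellow_pot 0.91 [279. 239.] 500 ztop 41.8 enc [451.2 142.6  25.8] lo/hi [[426.0, 117.0, 9.0], [474.0, 166.0, 42.0]]
lid 0.73 [202. 376.] 404 ztop 39.9 enc [ 614.6 -173.    10.2] lo/hi [[590.0, -194.0, 6.0], [638.0, -149.0, 40.0]]
stand 0.83 [216. 234.] 1213 ztop 21.4 enc [602.4 155.3  45.1] lo/hi [[560.0, 115.0, 8.0], [643.0, 195.0, 22.0]]
green_pot 0.97 [214. 298.] 491 ztop 42.0 enc [585.4   8.1  25.9] lo/hi [[560.0, -15.0, 8.0], [610.0, 31.0, 43.0]]
tumbler 0.9 [199. 488.] 1619 ztop 152.9 enc [ 584.6 -390.1   36.9] lo/hi [[550.0, -421.0, 16.0], [615.0, -356.0, 153.0]]
tumbler 0.74 [268. 375.] 478 ztop 41.5 enc [ 462.1 -144.5   25.6] lo/hi [[437.0, -166.0, 13.
[... 557 characters left out ...]
, 166.0, 41.0]]
lid 0.57 [258. 395.] 341 ztop 38.7 enc [ 614.6 -173.2   10. ] lo/hi [[590.0, -197.0, 9.0], [638.0, -151.0, 39.0]]
stand 0.91 [206. 309.] 603 ztop 19.8 enc [601.5 155.8  46.9] lo/hi [[559.0, 111.0, 2.0], [641.0, 193.0, 20.0]]
stand 0.17 [194. 229.] 489 ztop 14.7 enc [473.  354.3  80.8] lo/hi [[397.0, 328.0, -2.0], [550.0, 402.0, 15.0]]
green_pot 0.94 [226. 337.] 441 ztop 40.6 enc [586.1   7.6  27.7] lo/hi [[560.0, -18.0, 6.0], [610.0, 33.0, 41.0]]
tumbler 0.91 [288. 467.] 3441 ztop 151.2 enc [ 583.8 -391.1   37.5] lo/hi [[549.0, -426.0, 7.0], [611.0, -364.0, 151.0]]
pliers 0.95 [193. 227.] 429 ztop 14.8 enc [473.  354.3  80.8] lo/hi [[396.0, 328.0, -1.0], [551.0, 384.0, 15.0]]
```

View pics/top0.png

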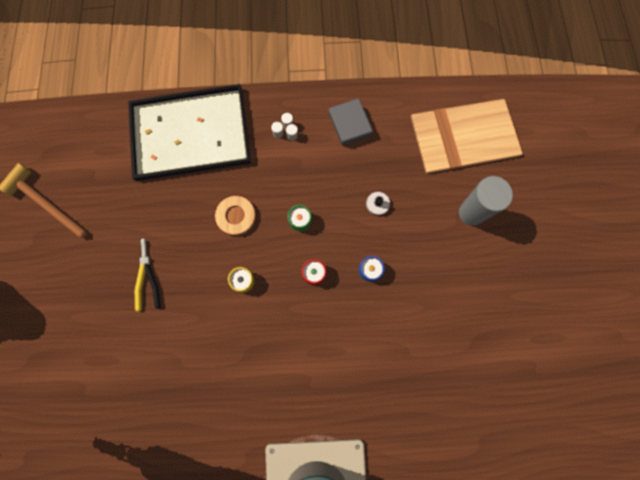

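>>> carry_out --moves '[[-1,[-0.15,-0.13,0],[0,0,-0.08]],[-1,[-0.31,-0.27,0],[0,0,-0.16]],[-1,[-0.47,-0.4,0],[0,0,-0.24]],[-1,[-0.62,-0.53,0],[0,0,-0.3]],[-1,[-0.78,-0.67,0],[0,0,-0.343]],[-1,[-0.9333,-0.8,0],[0,0,-0.343]],[-1,[-0.9333,-0.8,0],[0,0,-0.343]],[-1,[-0.9333,-0.8,0],[0,0,-0.343]]]' --force 40

```text
time_s: 1.57
position: [277.9, 472.1, 231.7]
eef_rot: [0.007, 3.141, -0.0]
wrist_force: [-1.0, 0.1, -0.2]
finger_gap: 1.001
gripper_force: 0.0
```

The top picture agrees with the networks: stand (236,215), red (314,271), blue (372,268), yellow (240,279), lid (378,203), green (300,217). All of them stand upright and clear.

>>> carry_out --moves '[[-1,[-0.16,-0.16,0],[0,0,0]],[-1,[-0.33,-0.33,0],[0,0,0]],[-1,[-0.5,-0.5,0],[0,0,0]],[-1,[-0.66,-0.66,0],[0,0,0]],[-1,[-0.83,-0.83,0],[0,0,0]],[-1,[-1,-1,0],[0,0,0]]]'

```text
time_s: 2.07
position: [426.6, 324.2, 231.5]
eef_rot: [-0.004, 3.141, 0.002]
wrist_force: [0.6, 0.8, -0.0]
finger_gap: 0.994
gripper_force: 0.0
```

>>> carry_out --moves '[[-1,[0,-0.2,0],[0,0,0]],[-1,[0,-0.4,0],[0,0,0]],[-1,[0,-0.6,0],[0,0,0]],[-1,[0,-0.8,0],[0,0,0]],[-1,[0,-1,0],[0,0,0]]]'

```text
time_s: 2.48
position: [426.1, 173.8, 231.4]
eef_rot: [-0.003, 3.141, 0.002]
wrist_force: [-0.1, 0.1, 0.4]
finger_gap: 0.999
gripper_force: 0.0
```

>>> carry_out --moves '[[-1,[-0.05,-0.2,0.1],[0,0,0]],[-1,[-0.1,-0.4,0.2],[0,0,0]],[-1,[-0.15,-0.6,0.3],[0,0,0]],[-1,[-0.2,-0.8,0.4],[0,0,0]],[-1,[-0.233,-1,0.5],[0,0,0]],[-1,[-0.233,-1,0.5],[0,0,0]],[-1,[-0.233,-1,0.5],[0,0,0]],[-1,[-0.233,-1,0.5],[0,0,0]]]'

```text
time_s: 3.15
position: [461.5, 25.1, 156.4]
eef_rot: [-0.002, 3.141, 0.002]
wrist_force: [0.0, -0.1, -0.6]
finger_gap: 1.004
gripper_force: 0.0
```

```bash
cat > st.py <<'E'
from h import *
import sys
P=[];Q=[]
for i in range(6):
    c=capture("top"); s=observe(); P.append(s["position"]);Q.append(s["eef_rot"])
R=Ro.from_rotvec(np.array(Q)).mean().as_matrix();p=np.mean(P,0)
print(s["time_s"],"pos",np.round(p,1),"sd",np.round(np.std(P,0),1),"gap",round(s["finger_gap"],3),"F",np.round(s["wrist_force"],1)); print(np.round(R,4))
if len(sys.argv)>3:
    d=(R.T@(np.array(sys.argv[1:4],float)-p)); print("tool mm",d.round(1),"norm",(d/150).round(3))
E
python3 st.py 461.3 -18.2 100
```

```text
3.45 pos [461.3  25.2 156.8] sd [0.1 0.4 0.1] gap 0.998 F [ 0.   0.7 -0.6]
[[-1.0e+00 -2.4e-03  1.1e-03]
 [-2.4e-03  1.0e+00  9.0e-04]
 [-1.1e-03  9.0e-04 -1.0e+00]]
tool mm [  0.2 -43.5  56.7] norm [ 0.001 -0.29   0.378]
```

>>> carry_out --moves '[[-1,[0,-0.15,0.15],[0,0,0]],[-1,[0,-0.289,0.3],[0,0,0]],[-1,[0,-0.289,0.45],[0,0,0]],[-1,[0,-0.289,0.6],[0,0,0]],[-1,[0,-0.289,0.75],[0,0,0]],[-1,[0,-0.289,0.88],[0,0,0]],[-1,[0,-0.289,0.975],[0,0,0]],[-1,[0,-0.289,0.975],[0,0,0]]]'

```text
time_s: 4.12
position: [460.2, -19.9, 11.6]
eef_rot: [0.001, -3.139, 0.003]
wrist_force: [-0.7, 0.1, -0.5]
finger_gap: 1.004
gripper_force: 0.0
```

>>> carry_out --moves '[[0.2,[0,0,0],[0,0,0]],[0.6,[0,0,0],[0,0,0]],[1,[0,0,0],[0,0,0]],[1,[0,0,0],[0,0,0]],[1,[0,0,0],[0,0,0]],[1,[0,0,0],[0,0,0]],[1,[0,0,0],[0,0,0]],[1,[0,0,0],[0,0,0]]]' --force 40

```text
time_s: 4.78
position: [460.7, -20.4, 13.1]
eef_rot: [-0.0, -3.14, 0.004]
wrist_force: [-0.8, -0.3, 7.0]
finger_gap: 0.599
gripper_force: 42.1
```

```bash
python3 st.py
```

```text
5.0833 pos [460.7 -20.4  13.1] sd [0. 0. 0.] gap 0.594 F [-1.   0.6  7.1]
[[-1.      0.     -0.0012]
 [ 0.      1.     -0.0022]
 [ 0.0012 -0.0022 -1.    ]]
```

>>> carry_out --moves '[[1,[0,0,-0.05],[0,0,0]],[1,[0,0,-0.15],[0,0,0]],[1,[0,0,-0.3],[0,0,0]],[1,[0,0,-0.45],[0,0,0]],[1,[0,0,-0.6],[0,0,0]],[1,[0,0,-0.68],[0,0,0]],[1,[0,0,-0.7],[0,0,0]]]'

```text
time_s: 5.67
position: [461.7, -20.5, 119.8]
eef_rot: [0.001, 3.14, -0.003]
wrist_force: [0.1, -0.3, -0.9]
finger_gap: 0.592
gripper_force: 41.8
```

>>> carry_out --moves '[[1,[-0.06,0.1,0],[0,0,0]],[1,[-0.18,0.26,0],[0,0,0]],[1,[-0.33,0.42,0],[0,0,0]],[1,[-0.5,0.58,0],[0,0,0]],[1,[-0.65,0.74,0],[0,0,0]],[1,[-0.8,0.88,0],[0,0,0]],[1,[-0.9,0.97,0],[0,0,0]],[1,[-0.938,1,0],[0,0,0]]]'

```text
time_s: 6.33
position: [602.8, 133.4, 116.1]
eef_rot: [0.004, -3.14, -0.001]
wrist_force: [-0.1, 1.1, -0.1]
finger_gap: 0.595
gripper_force: 41.8
```

```bash
cat > pot.py <<'E'
from h import *
import sys
# centre of held/placed pot, by rim of its visible top + fit of side wall radius 26
from scipy.optimize import least_squares
for n in sys.argv[1:]:
  for v in ("top","side"):
    c=capture(v)
    for d in cut_out(n,c)[:1]:
        P=world(c,d["pixels"]); 
        if len(P)<30: print(n,v,"few");continue
        zt=np.percentile(P[:,2],97); zl=np.percentile(P[:,2],3); T=P[P[:,2]>zt-4]
        e=cv2.minEnclosingCircle(T[:,:2].astype(np.float32))
        W=P[(P[:,2]<zt-6)]; o=[]
        if len(W)>20:
            x=least_squares(lambda q:np.hypot(*(W[:,:2]-q).T)-26,e[0],loss="soft_l1").x; o=x.round(1)
        print(n,v,round(d["p"],2),len(P),"z %.1f..%.1f"%(zl,zt),"enc",np.round(e[0],1),round(e[1],1),"wall",o)
E
python3 st.py; python3 pot.py red_pot
```

```text
6.6333 pos [600.5 129.2 116. ] sd [1.  1.8 0.2] gap 0.592 F [-0.3 -0.5 -0.3]
[[-1.     -0.     -0.0041]
 [-0.      1.     -0.0028]
 [ 0.0041 -0.0028 -1.    ]]
red_pot side 0.68 267 z 110.4..143.7 enc [595.9 126.7] 29.2 wall [603.4 125.6]
```

>>> carry_out --moves '[[1,[0,0.08,0],[0,0,0]],[1,[0,0.165,0.1],[0,0,0]],[1,[0,0.165,0.2],[0,0,0]],[1,[0,0.165,0.3],[0,0,0]],[1,[0,0.165,0.35],[0,0,0]],[1,[0,0.165,0.35],[0,0,0]],[1,[0,0.165,0.35],[0,0,0]],[1,[0,0.165,0.35],[0,0,0]]]'

```text
time_s: 7.5
position: [601.6, 154.6, 64.9]
eef_rot: [-0.001, -3.14, 0.002]
wrist_force: [-1.1, -0.5, -1.8]
finger_gap: 0.597
gripper_force: 41.8
```

```bash
python3 st.py 602 155.5 25; python3 pot.py red_pot; python3 -c "
from h import *
c=capture('side');cv2.imwrite('pics/a.png',cv2.resize(c['frame'][120:280,220:420,::-1],(800,640))[:600])"
```

```text
7.8 pos [601.6 154.4  64.9] sd [0.2 0.1 0.2] gap 0.594 F [ 0.3 -0.6 -0.5]
[[-1.0e+00  5.0e-04 -1.1e-03]
 [ 5.0e-04  1.0e+00 -1.5e-03]
 [ 1.1e-03 -1.5e-03 -1.0e+00]]
tool mm [-0.4  1.2 39.9] norm [-0.003  0.008  0.266]
red_pot side 0.55 255 z 35.9..91.0 enc [597.9 149.2] 29.3 wall [604.5 150.9]
```

View pics/a.png

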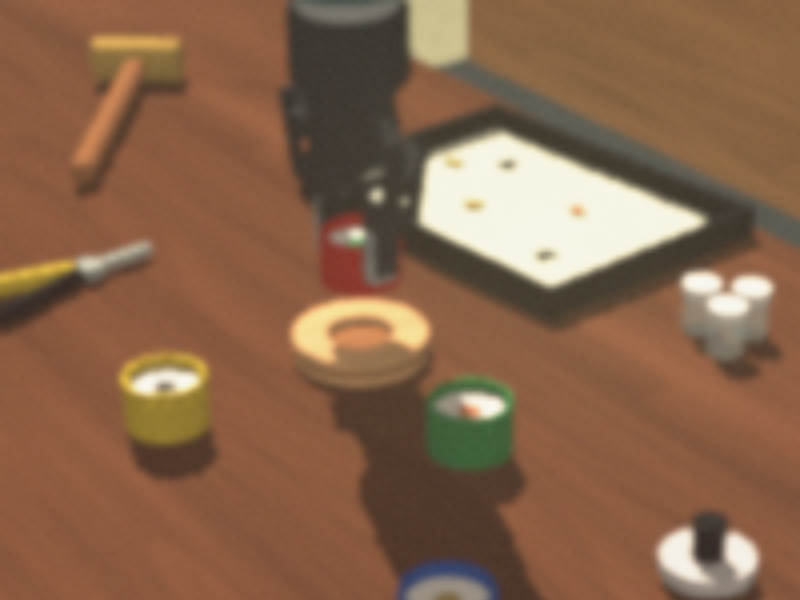

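The crop shows the red pot held level at (360,250), straight over the stand's recess at (362,335). Lowering it now.

>>> carry_out --moves '[[1,[0,0.007,0.06],[0,0,0]],[1,[0,0.007,0.12],[0,0,0]],[1,[0,0.007,0.17],[0,0,0]],[1,[0,0.007,0.21],[0,0,0]],[1,[0,0.007,0.24],[0,0,0]],[1,[0,0.007,0.26],[0,0,0]],[1,[0,0.007,0.266],[0,0,0]],[1,[0,0.007,0.266],[0,0,0]]]'

```text
time_s: 8.72
position: [600.4, 155.2, 25.1]
eef_rot: [-0.0, -3.138, 0.004]
wrist_force: [-3.4, -1.9, 9.3]
finger_gap: 0.596
gripper_force: 42.7
```

```bash
python3 st.py 602 155.5 25
```

```text
9.0167 pos [600.4 155.2  25.2] sd [0. 0. 0.] gap 0.595 F [-3.9 -1.3  8.6]
[[-1.0e+00  2.0e-04 -3.3e-03]
 [ 2.0e-04  1.0e+00 -2.7e-03]
 [ 3.3e-03 -2.7e-03 -1.0e+00]]
tool mm [-1.6  0.3  0.1] norm [-0.011  0.002  0.001]
```

>>> carry_out --moves '[[0,[0,0,0],[0,0,0]],[-1,[0,0,0],[0,0,0]],[-1,[0,0,0],[0,0,0]],[-1,[0,0,0],[0,0,0]],[-1,[0,0,0],[0,0,0]],[-1,[0,0,0],[0,0,0]],[-1,[0,0,0],[0,0,0]],[-1,[0,0,0],[0,0,0]]]'

```text
time_s: 9.68
position: [600.9, 155.2, 24.1]
eef_rot: [-0.0, -3.139, 0.003]
wrist_force: [-0.0, -0.5, 0.2]
finger_gap: 1.002
gripper_force: 0.0
```

>>> carry_out --moves '[[-1,[0,0,-0.1],[0,0,0]],[-1,[0,0,-0.25],[0,0,0]],[-1,[0,0,-0.45],[0,0,0]],[-1,[0,0,-0.65],[0,0,0]],[-1,[0,0,-0.8],[0,0,0]]]'

```text
time_s: 10.1
position: [601.9, 155.8, 146.5]
eef_rot: [-0.0, -3.141, 0.002]
wrist_force: [1.5, 0.4, 0.1]
finger_gap: 1.0
gripper_force: 0.0
```

>>> carry_out --moves '[[-1,[0.15,-0.2,0],[0,0,0]],[-1,[0.3,-0.4,0],[0,0,0]],[-1,[0.45,-0.6,0],[0,0,0]],[-1,[0.6,-0.8,0],[0,0,0]],[-1,[0.75,-1,0],[0,0,0]],[-1,[0.933,-1,0],[0,0,0]],[-1,[0.933,-1,0],[0,0,0]]]'

```text
time_s: 10.68
position: [454.6, 2.5, 144.4]
eef_rot: [-0.006, -3.131, 0.008]
wrist_force: [-0.2, 1.0, -0.4]
finger_gap: 0.999
gripper_force: 0.0
```

```bash
python3 st.py 462 5 100; python3 pot.py red_pot stand
```

```text
10.9833 pos [461.6   5.7 145.1] sd [1.6 0.8 0.1] gap 0.999 F [-0.2  0.1 -0.7]
[[-1.      0.     -0.0017]
 [ 0.      1.     -0.0017]
 [ 0.0017 -0.0017 -1.    ]]
tool mm [-0.4 -0.6 45.1] norm [-0.003 -0.004  0.301]
red_pot top 0.86 509 z 24.3..53.7 enc [601.7 153.3] 26.4 wall [601.5 153.3]
red_pot side 0.74 328 z 0.4..52.7 enc [539.5  62.6] 136.8 wall [601.7 154.9]
stand top 0.63 592 z 7.5..21.5 enc [558.6 121.6] 99.8 wall [584.3 154.5]
stand side 0.87 406 z 1.5..20.2 enc [537.5  66.7] 140.3 wall [591.3 139.3]
```

>>> carry_out --moves '[[-1,[0,-0.2,0],[0,0,0]],[-1,[0,-0.4,0],[0,0,0]],[-1,[0,-0.6,0],[0,0,0]],[-1,[0,-0.8,0.1],[0,0,0]],[-1,[0,-0.95,0.2],[0,0,0]],[-1,[0,-1,0.3],[0,0,0]],[-1,[0,-1,0.3],[0,0,0]],[-1,[0,-1,0.3],[0,0,0]]]'

```text
time_s: 12.05
position: [460.6, -144.3, 99.8]
eef_rot: [-0.001, -3.138, 0.002]
wrist_force: [0.5, 1.3, -0.1]
finger_gap: 0.999
gripper_force: 0.0
```

```bash
python3 st.py 462 -144.4 10.5
```

```text
12.35 pos [ 461.8 -143.4  100.9] sd [0.2 0.2 0.2] gap 0.998 F [-0.  -0.4 -0.2]
[[-1.     -0.0016 -0.0013]
 [-0.0016  1.     -0.0017]
 [ 0.0013 -0.0017 -1.    ]]
tool mm [-0.3 -0.8 90.4] norm [-0.002 -0.005  0.603]
```

>>> carry_out --moves '[[-1,[0,-0.005,0.12],[0,0,0]],[-1,[0,-0.005,0.25],[0,0,0]],[-1,[0,-0.005,0.38],[0,0,0]],[-1,[0,-0.005,0.5],[0,0,0]],[-1,[0,-0.005,0.58],[0,0,0]],[-1,[0,-0.005,0.6],[0,0,0]],[-1,[0,-0.005,0.6],[0,0,0]],[-1,[0,-0.005,0.6],[0,0,0]]]'

```text
time_s: 13.02
position: [461.4, -145.2, 10.7]
eef_rot: [0.001, -3.14, 0.003]
wrist_force: [-0.0, 0.2, 0.4]
finger_gap: 1.0
gripper_force: 0.0
```

>>> carry_out --moves '[[0.2,[0,0,0],[0,0,0]],[0.6,[0,0,0],[0,0,0]],[1,[0,0,0],[0,0,0]],[1,[0,0,0],[0,0,0]],[1,[0,0,0],[0,0,0]],[1,[0,0,0],[0,0,0]],[1,[0,0,0],[0,0,0]],[1,[0,0,0],[0,0,0]]]'

```text
time_s: 13.68
position: [461.5, -145.6, 11.2]
eef_rot: [-0.001, -3.141, 0.004]
wrist_force: [-1.3, 0.7, 7.2]
finger_gap: 0.59
gripper_force: 40.4
```

>>> carry_out --moves '[[1,[0,0,-0.05],[0,0,0]],[1,[0,0,-0.15],[0,0,0]],[1,[0,0,-0.3],[0,0,0]],[1,[0,0,-0.45],[0,0,0]],[1,[0,0,-0.6],[0,0,0]],[1,[0,0,-0.75],[0,0,0]],[1,[0,0,-0.85],[0,0,0]],[1,[0,0,-0.9],[0,0,0]]]'

```text
time_s: 14.35
position: [462.0, -145.6, 147.6]
eef_rot: [0.001, 3.141, -0.005]
wrist_force: [0.4, 0.4, -1.5]
finger_gap: 0.596
gripper_force: 41.8
```

>>> carry_out --moves '[[1,[-0.04,0.1,0],[0,0,0]],[1,[-0.13,0.25,0],[0,0,0]],[1,[-0.28,0.42,0],[0,0,0]],[1,[-0.45,0.6,0],[0,0,0]],[1,[-0.62,0.77,0],[0,0,0]],[1,[-0.77,0.9,0],[0,0,0]],[1,[-0.88,0.97,0],[0,0,0]],[1,[-0.933,1,0],[0,0,0]]]'

```text
time_s: 15.02
position: [603.0, 7.9, 144.3]
eef_rot: [0.005, -3.14, -0.0]
wrist_force: [0.3, 0.4, -1.2]
finger_gap: 0.592
gripper_force: 41.9
```

>>> carry_out --moves '[[1,[0,0.1,0],[0,0,0]],[1,[0,0.27,0],[0,0,0]],[1,[0,0.46,0],[0,0,0]],[1,[0,0.65,0],[0,0,0]],[1,[0,0.82,0],[0,0,0]],[1,[0,0.94,0],[0,0,0]],[1,[0,0.99,0],[0,0,0]],[1,[0,0.99,0],[0,0,0]]]'

```text
time_s: 15.68
position: [600.3, 154.6, 144.0]
eef_rot: [0.004, -3.138, 0.003]
wrist_force: [0.2, -0.5, -0.8]
finger_gap: 0.593
gripper_force: 41.9
```

```bash
python3 pot.py blue_pot; python3 st.py 601.6 153.8 100
```

```text
blue_pot side 0.61 206 z 140.0..172.2 enc [598.9 149.7] 25.6 wall [604.  147.2]
16.1833 pos [601.4 151.6 144.2] sd [0.  0.7 0.1] gap 0.594 F [-0.7  0.1  0. ]
[[-1.      0.0022 -0.0027]
 [ 0.0022  1.     -0.0028]
 [ 0.0027 -0.0028 -1.    ]]
tool mm [-0.3  2.4 44.1] norm [-0.002  0.016  0.294]
```

>>> carry_out --moves '[[1,[0,0.015,0.08],[0,0,0]],[1,[0,0.015,0.18],[0,0,0]],[1,[0,0.015,0.28],[0,0,0]],[1,[0,0.015,0.36],[0,0,0]],[1,[0,0.015,0.4],[0,0,0]],[1,[0,0.015,0.4],[0,0,0]],[1,[0,0.015,0.4],[0,0,0]],[1,[0,0.015,0.4],[0,0,0]]]'

```text
time_s: 16.85
position: [601.7, 155.7, 84.8]
eef_rot: [-0.0, -3.14, 0.002]
wrist_force: [-0.0, -0.3, -1.6]
finger_gap: 0.593
gripper_force: 41.9
```

```bash
python3 st.py 601.6 153.8 57.5; python3 pot.py blue_pot red_pot
```

```text
17.15 pos [601.6 155.5  84.9] sd [0.1 0.1 0.1] gap 0.593 F [ 0.5  0.2 -0.8]
[[-1.0e+00  3.0e-04 -1.2e-03]
 [ 3.0e-04  1.0e+00 -1.6e-03]
 [ 1.2e-03 -1.6e-03 -1.0e+00]]
tool mm [-0.  -1.7 27.4] norm [-0.    -0.011  0.183]
blue_pot side 0.76 196 z 81.0..113.3 enc [600.7 151.6] 24.9 wall [604.7 151.3]
red_pot side 0.84 364 z 19.4..52.4 enc [604.7 151.6] 29.8 wall [602.3 153.9]
```

>>> carry_out --moves '[[1,[0,-0.01,0.03],[0,0,0]],[1,[0,-0.01,0.06],[0,0,0]],[1,[0,-0.01,0.09],[0,0,0]],[1,[0,-0.01,0.12],[0,0,0]],[1,[0,-0.01,0.15],[0,0,0]],[1,[0,-0.01,0.17],[0,0,0]],[1,[0,-0.01,0.182],[0,0,0]],[1,[0,-0.01,0.182],[0,0,0]]]'

```text
time_s: 18.22
position: [600.7, 153.7, 57.3]
eef_rot: [-0.0, -3.139, 0.004]
wrist_force: [-2.5, -0.6, 3.4]
finger_gap: 0.593
gripper_force: 42.6
```

```bash
python3 st.py; python3 pot.py blue_pot red_pot
```

```text
18.5167 pos [600.7 153.7  57.3] sd [0. 0. 0.] gap 0.593 F [-3.3 -0.9  5.6]
[[-1.0e+00  1.0e-04 -3.0e-03]
 [ 1.0e-04  1.0e+00 -2.4e-03]
 [ 3.0e-03 -2.4e-03 -1.0e+00]]
blue_pot side 0.75 209 z 53.4..86.0 enc [600.5 152.9] 27.1 wall [603.8 149.8]
red_pot side 0.51 201 z 20.5..49.5 enc [594.8 143.7] 21.9 wall [602.9 154.7]
```

>>> carry_out --moves '[[0,[0,0,0],[0,0,0]],[-1,[0,0,0],[0,0,0]],[-1,[0,0,0],[0,0,0]],[-1,[0,0,0],[0,0,0]],[-1,[0,0,0],[0,0,0]],[-1,[0,0,0],[0,0,0]],[-1,[0,0,0],[0,0,0]],[-1,[0,0,0],[0,0,0]]]'

```text
time_s: 19.58
position: [601.1, 153.8, 56.9]
eef_rot: [-0.0, -3.139, 0.003]
wrist_force: [0.0, 0.8, 0.8]
finger_gap: 0.999
gripper_force: 0.0
```

>>> carry_out --moves '[[-1,[0,0,-0.1],[0,0,0]],[-1,[0,0,-0.25],[0,0,0]],[-1,[0,0,-0.45],[0,0,0]],[-1,[0,0,-0.6],[0,0,0]],[-1,[0,0,-0.6],[0,0,0]]]'

```text
time_s: 20.0
position: [604.3, 155.4, 151.9]
eef_rot: [0.001, 3.136, 0.001]
wrist_force: [0.1, 0.2, 0.0]
finger_gap: 0.99
gripper_force: 0.0
```

>>> carry_out --moves '[[-1,[0.15,0,0],[0,0,0]],[-1,[0.35,-0.02,0],[0,0,0]],[-1,[0.55,-0.04,0],[0,0,0]],[-1,[0.75,-0.06,0],[0,0,0]],[-1,[0.95,-0.075,0],[0,0,0]],[-1,[1,-0.075,0],[0,0,0]],[-1,[1,-0.075,0],[0,0,0]],[-1,[1,-0.075,0],[0,0,0]]]'

```text
time_s: 20.67
position: [452.3, 143.1, 147.5]
eef_rot: [0.0, -3.141, 0.002]
wrist_force: [0.4, 0.3, 0.2]
finger_gap: 1.002
gripper_force: 0.0
```

```bash
python3 st.py 451.2 142.7 10.5; python3 pot.py blue_pot red_pot
```

```text
20.9667 pos [452.7 143.  147.3] sd [0.4 0.1 0.1] gap 0.997 F [ 0.1  0.6 -0.2]
[[-1.      0.001  -0.0014]
 [ 0.001   1.     -0.0013]
 [ 0.0014 -0.0013 -1.    ]]
tool mm [ 1.300e+00 -1.000e-01  1.368e+02] norm [ 0.009 -0.001  0.912]
blue_pot top 0.71 553 z 55.3..87.3 enc [602.  152.1] 26.3 wall [602.2 151.5]
blue_pot side 0.66 367 z 53.5..86.0 enc [601.6 150.1] 27.8 wall [602.2 152.2]
red_pot side 0.66 255 z 17.4..52.9 enc [593.4 141.4] 21.9 wall [602.5 154.6]
```

>>> carry_out --moves '[[-1,[0.01,0,0.15],[0,0,0]],[-1,[0.01,0,0.33],[0,0,0]],[-1,[0.01,0,0.5],[0,0,0]],[-1,[0.01,0,0.67],[0,0,0]],[-1,[0.01,0,0.82],[0,0,0]],[-1,[0.01,0,0.9],[0,0,0]],[-1,[0.01,0,0.91],[0,0,0]],[-1,[0.01,0,0.91],[0,0,0]]]'

```text
time_s: 22.03
position: [449.0, 142.5, 10.3]
eef_rot: [0.0, -3.138, 0.004]
wrist_force: [0.2, 0.5, 0.4]
finger_gap: 0.998
gripper_force: 0.0
```

>>> carry_out --moves '[[0.2,[0,0,0],[0,0,0]],[0.6,[0,0,0],[0,0,0]],[1,[0,0,0],[0,0,0]],[1,[0,0,0],[0,0,0]],[1,[0,0,0],[0,0,0]],[1,[0,0,0],[0,0,0]],[1,[0,0,0],[0,0,0]],[1,[0,0,0],[0,0,0]]]'

```text
time_s: 22.7
position: [450.3, 142.8, 12.1]
eef_rot: [-0.001, -3.141, 0.002]
wrist_force: [-0.8, -0.0, 5.8]
finger_gap: 0.599
gripper_force: 40.7
```

>>> carry_out --moves '[[1,[0,0,-0.05],[0,0,0]],[1,[0,0,-0.15],[0,0,0]],[1,[0,0,-0.3],[0,0,0]],[1,[0,0,-0.45],[0,0,0]],[1,[0,0,-0.6],[0,0,0]],[1,[0,0,-0.75],[0,0,0]],[1,[0,0,-0.9],[0,0,0]],[1,[0,0,-1],[0,0,0]]]'

```text
time_s: 23.37
position: [450.2, 142.8, 163.6]
eef_rot: [0.001, 3.141, -0.002]
wrist_force: [0.2, -0.4, -1.7]
finger_gap: 0.596
gripper_force: 41.9
```

>>> carry_out --moves '[[1,[-0.05,0,0],[0,0,0]],[1,[-0.17,0.01,0],[0,0,0]],[1,[-0.33,0.02,0],[0,0,0]],[1,[-0.5,0.04,0],[0,0,0]],[1,[-0.67,0.05,0],[0,0,0]],[1,[-0.83,0.06,0],[0,0,0]],[1,[-0.95,0.07,0],[0,0,0]],[1,[-1,0.07,0],[0,0,0]]]'

```text
time_s: 24.03
position: [602.4, 152.8, 159.8]
eef_rot: [-0.003, -3.14, 0.003]
wrist_force: [0.1, -0.7, -0.7]
finger_gap: 0.601
gripper_force: 41.9
```

```bash
python3 pot.py yellow_pot; python3 st.py 602 152.5 120
```

```text
yellow_pot side 0.54 210 z 154.9..186.8 enc [596.3 151.9] 24.6 wall [603.9 148.9]
24.5333 pos [598.7 153.2 160.5] sd [0.4 0.  0.2] gap 0.593 F [-0.3 -0.9 -0.4]
[[-1.0e+00 -5.0e-04 -3.4e-03]
 [-5.0e-04  1.0e+00 -2.4e-03]
 [ 3.4e-03 -2.4e-03 -1.0e+00]]
tool mm [-3.4 -0.6 40.5] norm [-0.023 -0.004  0.27 ]
```

>>> carry_out --moves '[[1,[-0.015,0,0.08],[0,0,0]],[1,[-0.015,0,0.16],[0,0,0]],[1,[-0.015,0,0.24],[0,0,0]],[1,[-0.015,0,0.28],[0,0,0]],[1,[-0.015,0,0.3],[0,0,0]],[1,[-0.015,0,0.3],[0,0,0]],[1,[-0.015,0,0.3],[0,0,0]],[1,[-0.015,0,0.3],[0,0,0]]]'

```text
time_s: 25.2
position: [602.3, 153.4, 115.8]
eef_rot: [-0.0, -3.14, 0.002]
wrist_force: [0.4, -0.4, -1.1]
finger_gap: 0.595
gripper_force: 41.9
```

```bash
python3 st.py 601.7 152.5 92.5; python3 pot.py yellow_pot blue_pot
```

```text
25.5 pos [602.3 153.2 115.9] sd [0.1 0.1 0.1] gap 0.596 F [-0.6 -0.3 -1.2]
[[-1.0e+00  3.0e-04 -1.6e-03]
 [ 3.0e-04  1.0e+00 -1.7e-03]
 [ 1.6e-03 -1.7e-03 -1.0e+00]]
tool mm [ 0.5 -0.7 23.4] norm [ 0.004 -0.005  0.156]
yellow_pot side 0.49 187 z 111.3..143.2 enc [596.  153.2] 25.4 wall [606. 149.]
blue_pot side 0.81 407 z 1.2..86.1 enc [601.6 152. ] 28.6 wall [602.7 152.9]
```

>>> carry_out --moves '[[1,[0,-0.003,0.03],[0,0,0]],[1,[0,-0.003,0.06],[0,0,0]],[1,[0,-0.003,0.09],[0,0,0]],[1,[0,-0.003,0.12],[0,0,0]],[1,[0,-0.003,0.14],[0,0,0]],[1,[0,-0.003,0.155],[0,0,0]],[1,[0,-0.003,0.158],[0,0,0]],[1,[0,-0.003,0.158],[0,0,0]]]'

```text
time_s: 26.57
position: [601.8, 152.6, 92.3]
eef_rot: [-0.0, -3.139, 0.004]
wrist_force: [-1.8, -1.6, 4.0]
finger_gap: 0.598
gripper_force: 42.4
```

```bash
python3 st.py; python3 pot.py yellow_pot blue_pot
```

```text
26.8667 pos [601.8 152.6  92.2] sd [0. 0. 0.] gap 0.595 F [-1.7 -0.7  6.2]
[[-1.0e+00  2.0e-04 -2.4e-03]
 [ 2.0e-04  1.0e+00 -2.3e-03]
 [ 2.4e-03 -2.3e-03 -1.0e+00]]
yellow_pot side 0.69 175 z 87.4..120.0 enc [594.7 151.2] 23.5 wall [606.1 148.4]
blue_pot side 0.49 234 z 52.0..84.2 enc [595.1 142.4] 22.1 wall [602.8 153.4]
```

>>> carry_out --moves '[[0,[0,0,0],[0,0,0]],[-1,[0,0,0],[0,0,0]],[-1,[0,0,0],[0,0,0]],[-1,[0,0,0],[0,0,0]],[-1,[0,0,0],[0,0,0]],[-1,[0,0,0],[0,0,0]],[-1,[0,0,0],[0,0,0]],[-1,[0,0,0],[0,0,0]]]'

```text
time_s: 27.93
position: [601.9, 152.6, 91.6]
eef_rot: [-0.0, -3.139, 0.003]
wrist_force: [1.0, 0.3, -0.9]
finger_gap: 0.999
gripper_force: 0.0
```

>>> carry_out --moves '[[-1,[0,0,-0.1],[0,0,0]],[-1,[0,0,-0.25],[0,0,0]],[-1,[0,0,-0.4],[0,0,0]],[-1,[0,0,-0.5],[0,0,0]],[-1,[0,0,-0.5],[0,0,0]]]'

```text
time_s: 28.35
position: [604.2, 153.8, 170.2]
eef_rot: [0.001, 3.138, 0.0]
wrist_force: [0.3, -0.1, 0.6]
finger_gap: 1.004
gripper_force: 0.0
```

>>> carry_out --moves '[[-1,[0,-0.15,0],[0,0,0]],[-1,[0,-0.32,0],[0,0,0]],[-1,[0,-0.5,0],[0,0,0]],[-1,[0,-0.68,0],[0,0,0]],[-1,[0,-0.85,0],[0,0,0]],[-1,[0,-1,0],[0,0,0]]]'

```text
time_s: 28.85
position: [601.4, 0.5, 166.0]
eef_rot: [-0.002, -3.138, 0.005]
wrist_force: [0.1, 0.3, -0.5]
finger_gap: 1.003
gripper_force: 0.0
```

>>> carry_out --moves '[[-1,[0,-0.2,0],[0,0,0]],[-1,[-0.02,-0.4,0],[0,0,0]],[-1,[-0.04,-0.6,0],[0,0,0]],[-1,[-0.06,-0.8,0],[0,0,0]],[-1,[-0.08,-0.95,0],[0,0,0]],[-1,[-0.085,-1,0],[0,0,0]],[-1,[-0.085,-1,0],[0,0,0]],[-1,[-0.085,-1,0],[0,0,0]]]'

```text
time_s: 29.52
position: [614.4, -145.9, 166.7]
eef_rot: [0.0, -3.138, 0.001]
wrist_force: [0.1, 0.0, -0.5]
finger_gap: 0.997
gripper_force: 0.0
```

```bash
python3 pot.py yellow_pot blue_pot red_pot; python3 st.py 614.6 -173.1 70
```

```text
yellow_pot top 0.81 559 z 95.5..121.7 enc [603.3 151.2] 26.0 wall [607.2 138. ]
yellow_pot side 0.79 401 z 3.7..120.1 enc [604.4 150.5] 27.8 wall [603.8 151.6]
blue_pot side 0.72 230 z 54.0..84.7 enc [595.1 142.2] 22.0 wall [602.7 153.1]
red_pot top 0.73 540 z 93.7..121.1 enc [602.8 149.8] 25.7 wall [603.2 150.8]
red_pot side 0.77 176 z 20.0..49.3 enc [587.  141.3] 19.0 wall [602.9 154.7]
30.4167 pos [ 614.8 -147.3  167.3] sd [0. 0. 0.] gap 0.998 F [-0.5 -0.1  0.6]
[[-1.0e+00  3.0e-04 -2.5e-03]
 [ 3.0e-04  1.0e+00 -2.0e-03]
 [ 2.5e-03 -2.0e-03 -1.0e+00]]
tool mm [ -0.1 -25.6  97.3] norm [-0.001 -0.171  0.649]
```

>>> carry_out --moves '[[-1,[0,-0.09,0.12],[0,0,0]],[-1,[0,-0.171,0.28],[0,0,0]],[-1,[0,-0.171,0.45],[0,0,0]],[-1,[0,-0.171,0.62],[0,0,0]],[-1,[0,-0.171,0.78],[0,0,0]],[-1,[0,-0.171,0.88],[0,0,0]],[-1,[0,-0.171,0.88],[0,0,0]],[-1,[0,-0.171,0.88],[0,0,0]]]'

```text
time_s: 31.08
position: [614.0, -173.0, 34.8]
eef_rot: [-0.0, -3.138, 0.002]
wrist_force: [0.2, -0.8, 0.6]
finger_gap: 1.004
gripper_force: 0.0
```

```bash
python3 st.py 614.6 -173.1 20
```

```text
31.3833 pos [ 615.4 -173.2   36.6] sd [0.2 0.1 0.3] gap 0.996 F [ 0.2  0.  -0.1]
[[-1.0e+00  3.0e-04 -4.0e-04]
 [ 3.0e-04  1.0e+00 -2.3e-03]
 [ 4.0e-04 -2.3e-03 -1.0e+00]]
tool mm [ 0.8  0.2 16.6] norm [0.005 0.001 0.111]
```

>>> carry_out --moves '[[-1,[0,0,0.06],[0,0,0]],[-1,[0,0,0.11],[0,0,0]],[-1,[0,0,0.11],[0,0,0]],[-0.2,[0,0,0.11],[0,0,0]],[0.2,[0,0,0.11],[0,0,0]],[0.6,[0,0,0.11],[0,0,0]],[1,[0,0,0.11],[0,0,0]],[1,[0,0,0.11],[0,0,0]]]' --force 40

```text
time_s: 32.05
position: [614.5, -173.2, 19.0]
eef_rot: [-0.0, -3.139, 0.003]
wrist_force: [-0.5, -0.4, 0.5]
finger_gap: 0.296
gripper_force: 0.0
```

>>> carry_out --moves '[[1,[0,0,0],[0,0,0]],[1,[0,0,0],[0,0,0]],[1,[0,0,0],[0,0,0]],[1,[0,0,0],[0,0,0]],[1,[0,0,0],[0,0,0]],[1,[0,0,0],[0,0,0]]]'

```text
time_s: 32.55
position: [614.8, -173.2, 19.2]
eef_rot: [-0.0, -3.14, 0.003]
wrist_force: [0.4, 0.2, 4.6]
finger_gap: 0.215
gripper_force: 39.3
```

>>> carry_out --moves '[[1,[0,0,-0.05],[0,0,0]],[1,[0,0,-0.15],[0,0,0]],[1,[0,0,-0.3],[0,0,0]],[1,[0,0,-0.45],[0,0,0]],[1,[0,0,-0.6],[0,0,0]],[1,[0,0,-0.75],[0,0,0]],[1,[0,0,-0.9],[0,0,0]],[1,[0,0,-1],[0,0,0]]]'

```text
time_s: 33.22
position: [615.1, -172.8, 171.1]
eef_rot: [-0.0, -3.141, 0.004]
wrist_force: [0.8, -0.3, -0.8]
finger_gap: 0.215
gripper_force: 39.1
```

```bash
python3 st.py; python3 pot.py lid;  python3 -c "
from h import *
c=capture('side');cv2.imwrite('pics/b.png',cv2.resize(c['frame'][150:300,280:480,::-1],(800,600)))"
```

```text
33.5167 pos [ 614.9 -173.   169.8] sd [1.2 0.1 2.3] gap 0.215 F [-0.2 -0.5 -0.4]
[[-1.0e+00  3.0e-04 -1.5e-03]
 [ 3.0e-04  1.0e+00 -2.4e-03]
 [ 1.5e-03 -2.4e-03 -1.0e+00]]
lid top 0.65 279 z 157.1..190.7 enc [ 607.  -171.6] 15.1 wall [ 622.8 -173.2]
lid side 0.67 286 z 154.4..184.4 enc [ 608.4 -172.2] 5.5 wall [ 617.4 -172.4]
```

View pics/b.png

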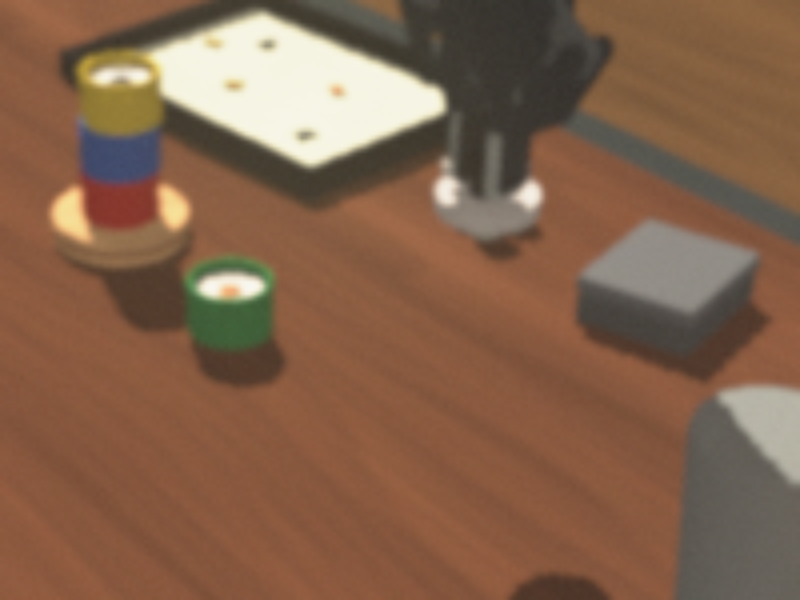

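The crop shows the lid held level at (487,205). The tower of red, blue and yellow stands straight on the stand at (120,150), and the green pot is untouched.

>>> carry_out --moves '[[1,[0,0.08,0],[0,0,0]],[1,[0,0.22,0],[0,0,0]],[1,[0,0.4,0],[0,0,0]],[1,[0,0.58,0],[0,0,0]],[1,[0.02,0.75,0],[0,0,0]],[1,[0.04,0.92,0],[0,0,0]],[1,[0.06,1,0],[0,0,0]]]'

```text
time_s: 34.35
position: [605.3, -16.9, 168.8]
eef_rot: [0.008, -3.139, -0.002]
wrist_force: [-0.4, 0.3, -1.0]
finger_gap: 0.213
gripper_force: 39.1
```

>>> carry_out --moves '[[1,[0,0.1,0],[0,0,0]],[1,[0,0.25,0],[0,0,0]],[1,[0,0.42,0],[0,0,0]],[1,[0,0.6,0],[0,0,0]],[1,[0,0.77,0],[0,0,0]],[1,[0,0.9,0],[0,0,0]],[1,[0,0.98,0],[0,0,0]],[1,[0,1,0],[0,0,0]]]'

```text
time_s: 35.02
position: [605.4, 130.2, 168.4]
eef_rot: [0.005, -3.139, 0.001]
wrist_force: [-0.8, -0.5, -0.9]
finger_gap: 0.217
gripper_force: 39.1
```

>>> carry_out --moves '[[1,[0,0.08,0],[0,0,0]],[1,[0,0.15,0],[0,0,0]],[1,[0,0.15,0],[0,0,0]],[1,[0,0.15,0],[0,0,0]],[1,[0,0.15,0],[0,0,0]],[1,[0,0.15,0],[0,0,0]],[1,[0,0.15,0],[0,0,0]],[1,[0,0.15,0],[0,0,0]]]'

```text
time_s: 35.68
position: [605.9, 148.9, 168.2]
eef_rot: [-0.002, -3.139, 0.004]
wrist_force: [0.3, -0.1, -0.5]
finger_gap: 0.215
gripper_force: 39.1
```

```bash
python3 st.py 603.2 151.3 133.2; python3 pot.py lid yellow_pot
```

```text
35.9833 pos [605.9 149.4 168.2] sd [0.  0.2 0. ] gap 0.217 F [ 0.1 -0.4 -0.3]
[[-1.0e+00  5.0e-04 -2.5e-03]
 [ 5.0e-04  1.0e+00 -2.1e-03]
 [ 2.5e-03 -2.1e-03 -1.0e+00]]
tool mm [ 2.6  2.  35. ] norm [0.017 0.013 0.234]
lid side 0.59 173 z 149.5..170.6 enc [602.9 144.8] 13.8 wall [607.6 149.8]
yellow_pot side 0.73 386 z 87.1..120.0 enc [603.4 150.7] 29.5 wall [603.7 151.5]
```

>>> carry_out --moves '[[1,[0.016,0.012,0.04],[0,0,0]],[1,[0.016,0.012,0.08],[0,0,0]],[1,[0.016,0.012,0.1],[0,0,0]],[1,[0.016,0.012,0.1],[0,0,0]],[1,[0.016,0.012,0.1],[0,0,0]],[1,[0.016,0.012,0.1],[0,0,0]],[1,[0.016,0.012,0.1],[0,0,0]]]'

```text
time_s: 36.97
position: [603.6, 151.5, 153.4]
eef_rot: [-0.0, -3.14, 0.003]
wrist_force: [-0.3, 0.1, -0.7]
finger_gap: 0.216
gripper_force: 39.1
```

```bash
python3 st.py 603.2 151.3 133.2
```

```text
37.2667 pos [603.5 151.4 153.4] sd [0. 0. 0.] gap 0.212 F [-0.2 -0.7 -0.2]
[[-1.0e+00  3.0e-04 -2.2e-03]
 [ 3.0e-04  1.0e+00 -1.9e-03]
 [ 2.2e-03 -1.9e-03 -1.0e+00]]
tool mm [ 0.3 -0.1 20.2] norm [ 0.002 -0.001  0.135]
```

>>> carry_out --moves '[[1,[0,0,0.03],[0,0,0]],[1,[0,0,0.06],[0,0,0]],[1,[0,0,0.085],[0,0,0]],[1,[0,0,0.11],[0,0,0]],[1,[0,0,0.125],[0,0,0]],[1,[0,0,0.135],[0,0,0]],[1,[0,0,0.138],[0,0,0]],[1,[0,0,0.138],[0,0,0]]]'

```text
time_s: 37.93
position: [603.5, 151.4, 133.2]
eef_rot: [-0.0, -3.14, 0.003]
wrist_force: [-1.5, 0.0, 5.3]
finger_gap: 0.217
gripper_force: 39.6
```

```bash
python3 st.py; python3 pot.py lid yellow_pot
```

```text
38.2333 pos [603.5 151.4 133.2] sd [0. 0. 0.] gap 0.217 F [-1.8 -0.8  6.2]
[[-1.0e+00  3.0e-04 -1.9e-03]
 [ 3.0e-04  1.0e+00 -2.1e-03]
 [ 1.9e-03 -2.1e-03 -1.0e+00]]
lid side 0.73 445 z -0.4..14.4 enc [472.7 364.9] 81.2 wall [446.4 354.4]
yellow_pot side 0.69 207 z 89.7..117.3 enc [596.3 137.6] 21.3 wall [604.8 152.1]
```

Contact came exactly at the seated height. Releasing and retreating straight up, then sideways.

>>> carry_out --moves '[[0.4,[0,0,0],[0,0,0]],[0,[0,0,0],[0,0,0]],[-0.5,[0,0,0],[0,0,0]],[-1,[0,0,0],[0,0,0]],[-1,[0,0,0],[0,0,0]],[-1,[0,0,0],[0,0,0]],[-1,[0,0,0],[0,0,0]],[-1,[0,0,0],[0,0,0]]]'

```text
time_s: 39.3
position: [603.3, 151.4, 132.5]
eef_rot: [-0.0, -3.139, 0.003]
wrist_force: [-0.1, -0.1, 0.3]
finger_gap: 1.001
gripper_force: 0.0
```

>>> carry_out --moves '[[-1,[0,0,-0.1],[0,0,0]],[-1,[0,0,-0.25],[0,0,0]],[-1,[0,0,-0.4],[0,0,0]],[-1,[0,0,-0.55],[0,0,0]],[-1,[0,0,-0.65],[0,0,0]],[-1,[0,0,-0.65],[0,0,0]]]'

```text
time_s: 39.8
position: [605.6, 152.6, 233.7]
eef_rot: [0.001, 3.138, 0.0]
wrist_force: [0.0, 0.1, -0.1]
finger_gap: 1.0
gripper_force: 0.0
```

>>> carry_out --moves '[[-1,[0.2,0,0],[0,0,0]],[-1,[0.4,0,0],[0,0,0]],[-1,[0.6,0,0],[0,0,0]],[-1,[0.8,0,0],[0,0,0]],[-1,[0.95,0,0],[0,0,0]],[-1,[0.95,0,0],[0,0,0]],[-1,[0.95,0,0],[0,0,0]]]'

```text
time_s: 40.38
position: [460.1, 151.4, 230.2]
eef_rot: [0.001, -3.139, 0.004]
wrist_force: [0.3, 0.1, 0.1]
finger_gap: 0.999
gripper_force: 0.0
```

```bash
python3 st.py; python3 pot.py lid yellow_pot blue_pot red_pot green_pot tumbler pliers;python3 -c "
from h import *
c=capture('side');cv2.imwrite('pics/c.png',cv2.resize(c['frame'][120:270,220:420,::-1],(800,600)))"
```

```text
40.6833 pos [461.9 151.6 230.1] sd [0.3 0.  0.1] gap 1.001 F [0.2 0.5 0.3]
[[-1.0e+00  9.0e-04 -2.2e-03]
 [ 9.0e-04  1.0e+00 -1.7e-03]
 [ 2.2e-03 -1.7e-03 -1.0e+00]]
lid top 0.67 509 z 122.8..153.4 enc [604.4 150.7] 10.7 wall [608.3 153.1]
lid side 0.77 249 z 119.4..151.8 enc [604.8 149. ] 11.4 wall [608.4 153.5]
yellow_pot top 0.52 100 z 87.0..117.5 enc [587.5 146.2] 19.9 wall [603.9 151.3]
yellow_pot side 0.59 231 z 87.2..118.3 enc [592.4 138.4] 20.6 wall [604.  151.8]
blue_pot top 0.6 144 z 43.8..91.4 enc [583.7 144.3] 15.6 wall [602.2 152.6]
blue_pot side 0.63 250 z 50.4..85.7 enc [590.6 142.3] 21.2 wall [602.3 153.2]
red_pot side 0.67 206 z 19.9..50.3 enc [595.3 141.9] 23.6 wall [602.9 154.5]
green_pot top 0.82 506 z 2.0..42.2 enc [585.6   8.2] 26.2 wall [585.8   7.4]
green_pot side 0.97 421 z 9.8..40.3 enc [583.7   9.8] 28.8 wall [586.2   8.8]
tumbler top 0.88 1657 z 14.6..152.9 enc [ 584.4 -390.5] 37.2 wall [ 580.5 -383.9]
tumbler side 0.84 3486 z 8.1..151.2 enc [ 583.  -390.3] 38.2 wall [ 577.8 -395. ]
pliers top 0.49 85 z 9.0..17.1 enc [418.9 376.8] 21.4 wall []
pliers side 0.96 433 z -0.6..14.5 enc [473.  354.7] 80.8 wall [444.7 355.6]
```

View pics/c.png

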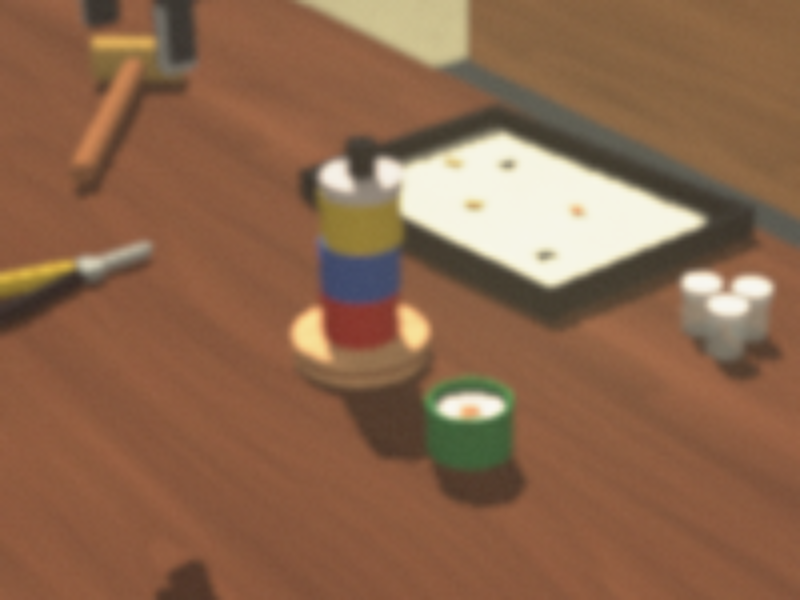

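The crop shows the complete tower at (360,250) with the lid on top. The lid's top measures 152 mm, which is the fully seated height. The bystanders have not moved and the arm is clear.

```bash
python3 -c "
from cell import *
print(sign_off())"
```

```text
the job is handed in; nothing more can be done
None
```

I built the tower on the stand (red, blue, yellow, then the lid), with each piece measuring fully seated and the green pot, tumbler and pliers unmoved, and handed the job in at about 41 s; `sign_off()` returned no verdict.

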